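# Uncap the fuel-gas outlet (left-hand thread)

### The job

Take the winged cap off the fuel-gas outlet: it has a left-hand thread, so it undoes clockwise. Ease it off without straining the thread, then slide it gently over the bare steel parking post, upright and fully down on the post's shoulder, and let go; leave the round cap on the other outlet and everything else on the bench alone.

Things in the scene. Friction and masses are not known exactly. Their poses are not given: they have to be found in the camera images.
- wing_cap: Loose brass cap, 0.2 to 0.33 kg: a round cup 42 mm across, 31 mm tall, open below, with an upright bar (the wing grip) on top, 60 mm long along the cap's x, 12 mm thick along its y, 34 mm tall; 65 mm tall in all. Origin: centre of the cup's lower rim; z up. Bore 33 mm wide, 27 mm deep; two pins in it, 10 mm above the rim on the cap's x axis, leave 24 mm between their tips.
- wing_grip (a point): Point on the cap's axis inside the wing bar, 55 mm above the cap's lower rim (10 mm below the bar's top): the height to grip. Axes as the cap's. The cap starts screwed home, tightness varying; 2.0 to 2.8 rad of clockwise turn (seen from above), so more than one grasp, bring it to the end of the thread, and it then lifts straight off. Turned counter-clockwise it jams.
- fuel_outlet: Fixed brass valve block on a 74 x 64 mm steel foot, short hose pipe to its +x, black tap disc to its -x; origin at the foot's underside, z up. Its outlet points up: a 45 mm wide seat 55 mm above the origin, then a stub 22 mm wide and 23.5 mm tall with a coarse two-start left-hand thread, 30 mm over the thread.
- fuel_seat (a point): Centre of the fuel outlet's seat, 55 mm above the bench; the cap's origin starts here. z up. The cap climbs a few mm per radian of clockwise turn, a rate to be followed by feel. It has about 1 mm of play sideways on the stub and 1.5 mm up and down; more than 15 N strains the thread.
- park_post: Fixed steel parking post: a round stand 48 mm wide (foot 58 mm) whose flat shoulder is 55 mm above the bench, with a smooth 20.6 mm pin standing 23 mm above the shoulder, tapered to 10 mm over its upper 8 mm. Origin at the underside, z up.
- park_seat (a point): Centre of the parking post's shoulder, 55 mm above the bench; the parked cap's origin belongs here. z up. Press on it with less than 25 N.
- round_cap_top (a point): Centre of the top of the plain round knurled cap, 42 mm across and 30 mm tall, on the other outlet (a like valve block); to be left alone. Left and right outlets may be swapped.
- round_cap (a joint): Turn of that round cap, rad, 0 at the start.
- spanner: Loose spanner lying flat, about 180 mm long; a bystander.
- driver: Loose screwdriver lying flat, about 200 mm long; a bystander.
- spray_can: Loose spray can, 54 mm wide and 140 mm tall, standing; a bystander.
- bolt_jar: Loose jar, 64 mm wide, 80 mm tall, standing; a bystander.
- hose_ring: Loose steel ring lying flat, 44 mm across, 12 mm tall; a bystander.
- tape_puck: Loose black puck 60 mm across, 22 mm tall; a bystander.
- carton: Loose small cardboard carton 50 x 70 x 45 mm; a bystander.
There are look-alikes about, which are no part of the job. Leave any turquoise look-alike of the wing_cap alone.

How it is judged:
By the outcome, as a careful person would: the job done as asked, in the order asked, and still so for the second after the job is handed in, with the robot touching nothing.
It also fails if it takes over 72 s, if anything falls off the work surface, if the arm or the gripper's body presses on something with over 40 N, if the wrist force passes 120 N, or if a joint passes its speed limit or range.

### The arm

A 7-joint arm with a two-finger parallel gripper is mounted at the origin on the work surface. World frame = base frame: x ahead of the robot, y to its left, z up, the work surface at z = 0. Lengths are in m, angles in rad, forces in N, time in s.
With the tool pointing down it reaches from about 0.35 to 0.775 m from the base axis. Payload 3.1 kg.
Tool frame: the origin (TCP) lies at the centre of the arm's flange, where the gripper is bolted on; the fingertips stand 173 mm ahead of it and the grasp point (between the pads) lies 155 mm ahead of it (robot.hold_point_z is the distance from the TCP to the grasp point, in m); z points along the fingers, y is the line along which they close (so a half turn about z gives the same grasp; the last joint's range is limited). The gripper opens to 85 mm and grips with 20 to 120 N. Pads are 22 mm wide; open, the fingers measure 114 mm over their backs; the gripper's body (76 mm by 85 mm) begins 54 mm behind the grasp point. The pads swing forward as they close: fully open they stand 13 mm farther back than shut.
Start: joints at [-1.292, 0.311, 0.014, 1.512, -0.004, 1.319, -0.027], TCP at [0.173, 0.522, 0.405] pointing down, gripper open.
Joint ranges: [-2.7, 2.7], [-0.3, 1.91], [-1.27, 1.3], [0.12, 2.57], [-1.44, 4.58], [0.2, 2.03], [-3.05, 3.05]. Speed limits (rad/s): [2.79, 2.79, 3.14, 3.14, 3.14, 3.14, 3.14].

### API

Orientations are given as a unit quaternion [x, y, z, w].
In Python, from workcell import robot gives the robot as it stands. The module is installed in compiled form; this text tells all that it offers.
- The arm moves only by the shell command python3 -m handwheel 'ROWS' [FORCE]. ROWS is JSON, a list of rows, each an object of numbers: "wx", "wy", "wz": the turn, a rotation vector about the tool's x, y, z in units of 60 degrees (1.0 is 60 degrees); "x", "y", "z": the shift along the tool's x, y, z in units of 4 cm (1.0 is 4 cm); "hand": the closure, from 0 (fully open) to 1 (shut). A call has 1 to 10 rows; each row shifts and turns the commanded pose from where the row before left it, along the tool's axes as they then stand; what a row does not reach is not made up. A row lasts 1/8 s, in which the tool goes at most 62.5 mm and 10.7 degrees, less where a joint would pass 70% of its speed; a pose out of reach is approached as far as the arm can. A call with a number of a shift or a turn outside -1 to 1 is refused whole. A call with a gripper value outside its range is refused whole. The fingers move at their own pace and stop on an object; FORCE is the grip in N (left out, the last holds). Time passes only in rows, so rows that do not move let the fingers close. It gives the time, the measured TCP pose, the force, the opening and the grip force at its end, in the units of the state.
- robot.observe(): the state, without advancing time (a new reading comes with each control period).
- robot.grab_frame(name): name is "scene" or "side" or "wrist"; returns the picture (384x512x3 uint8, blue, green, red); there is no depth.
- robot.camera_info(name): a dict with "vfov" (degrees; the focal length in pixels is half the picture's height over the tangent of half this angle, whatever the lens; pixels are square), "cx", "cy" (the principal point, pixels), "R" (3x3) and "t" (3): a world point X has camera coordinates R X + t; the wrist camera has in their place "T_tool_cam" (4x4, takes a point from camera to tool coordinates, whose origin is the TCP and whose axes are the flange's). Camera axes: x right, y down, z forward; pixel columns grow to the right and rows downward; lengths in m; the calibration is good to about 2 mm. A picture is of the moment at which its call begins: read the wrist's pose just before it. camera_info takes no time and is no camera call.
- robot.finish_job(): hands the job in; it is judged then, once.
Trained networks look in the newest picture that a camera, given by its name, has taken for a name from the list of things; names that differ only in an ending like _2 or _b are one class to them, and where a whole thing is asked for, a point or a joint stands for the part that bears it (a point fixed in the world has none). Each returns a list of dicts, best first, with "confidence" (0 to 1); they miss things now and then, are a little off and sometimes report something else, mostly with a low value. They report only what shows in the picture. A call takes as long as a camera call. They do not tell look-alikes from the thing itself.
- robot.boxes_of(camera, label): "location" ([column, row] as shares, 0 to 1, of the picture: columns of its width, rows of its height, amid what is visible of it).
The state is a dict: "time_s": time; "joint_positions": joint angles; "qd": joint speeds; "joint_efforts": joint torques, N m; "tcp_pos": TCP position; "tool_rot": TCP orientation; "contact_force": force on the tool from outside, world axes, zero at the start; "torque": the same for the moment, N m; "width": finger opening in m; "gripper_force": force on a finger pad.
Only numpy, scipy, OpenCV 4.12 (cv2) and the standard library are available. Lean on these libraries where they do the work, as an engineer would, in place of code of your own. Each camera call takes 0.05 s, during which the arm holds its last target. There are 200 camera calls.

## Working session

There is one attempt and no reset: what is moved stays moved. The work goes in short steps, Python scripts to look and compute and a shell command to move; the robot and the scene stay as the last step left them, time stands still between calls to the robot, and variables do not carry over. Pictures are saved under pics/ and viewed, at most 10 in all, crops included, and the job is handed in when it is done.

```bash
mkdir -p pics; cat > h.py <<'E'
import numpy as np, cv2
from scipy.spatial.transform import Rotation as Ro
from workcell import robot
def cam(n):
    c=robot.camera_info(n); f=192/np.tan(np.radians(c["vfov"])/2)
    if "R" in c: R=np.array(c["R"]);t=np.array(c["t"])
    else:
        s=robot.observe();T=np.eye(4);T[:3,:3]=Ro.from_quat(s["tool_rot"]).as_matrix();T[:3,3]=s["tcp_pos"]
        M=np.linalg.inv(T@np.array(c["T_tool_cam"]));R=M[:3,:3];t=M[:3,3]
    return f,c["cx"],c["cy"],R,t
def ray(C,p):
    f,cx,cy,R,t=C; d=R.T@np.array([(p[0]-cx)/f,(p[1]-cy)/f,1]);return -R.T@t,d/np.linalg.norm(d)
def proj(C,X):
    f,cx,cy,R,t=C; q=R@np.array(X)+t; return [cx+f*q[0]/q[2],cy+f*q[1]/q[2]]
def atz(C,p,z):
    o,d=ray(C,p); return o+d*(z-o[2])/d[2]
def tri(rs):
    A=np.zeros((3,3));b=np.zeros(3)
    for o,d in rs:
        P=np.eye(3)-np.outer(d,d);A+=P;b+=P@o
    X=np.linalg.solve(A,b); return X,[np.linalg.norm((np.eye(3)-np.outer(d,d))@(X-o)) for o,d in rs]
def find(n,l):
    return [(round(b["confidence"],2),b["location"][0]*512,b["location"][1]*384) for b in robot.boxes_of(n,l)]
E
python3 - <<'E'
from h import *
np.set_printoptions(precision=4,suppress=True)
im=[robot.grab_frame(n) for n in("scene","side")]
cv2.imwrite("pics/a.png",cv2.resize(np.hstack(im),(800,300)))
cv2.imwrite("pics/scene.png",cv2.resize(im[0],(800,600)));cv2.imwrite("pics/side.png",cv2.resize(im[1],(800,600)))
for l in("wing_cap","fuel_outlet","park_post","round_cap_top"):
    for n in("scene","side"):
        C=cam(n)
        for b in find(n,l)[:4]: print(l,n,np.round(b,2),atz(C,b[1:],.08))
print(robot.observe()); print(robot.camera_info("wrist"))
E
```

```text
wing_cap scene [  0.91 376.52 222.49] [0.6193 0.2961 0.08  ]
wing_cap scene [  0.78 332.49 205.02] [0.6011 0.1938 0.08  ]
wing_cap side [  0.98 274.38 341.61] [0.5781 0.33   0.08  ]
wing_cap side [  0.67 266.8  267.  ] [0.6023 0.1904 0.08  ]
wing_cap side [  0.5  335.82 347.9 ] [0.4772 0.33   0.08  ]
wing_cap side [  0.23 242.48 117.58] [ 0.701  -0.2407  0.08  ]
fuel_outlet scene [  0.77 325.79 223.49] [0.657  0.1889 0.08  ]
fuel_outlet side [  0.93 261.79 287.12] [0.6079 0.2329 0.08  ]
fuel_outlet side [  0.67 177.72 208.01] [0.7994 0.069  0.08  ]
fuel_outlet side [  0.5  241.31 117.08] [ 0.7042 -0.2423  0.08  ]
park_post scene [  0.85 285.18 169.8 ] [0.5279 0.0614 0.08  ]
park_post side [  0.8  331.21 235.32] [0.4809 0.1048 0.08  ]
park_post side [  0.24 179.71 210.82] [0.7936 0.0759 0.08  ]
round_cap_top scene [  0.76 174.59 181.29] [ 0.6482 -0.1832  0.08  ]
round_cap_top side [  0.65 263.01 133.29] [ 0.6433 -0.1859  0.08  ]
{'time_s': 0.5, 'joint_positions': array([-1.2917,  0.3109,  0.014 ,  1.5115, -0.0044,  1.3192, -0.0272]), 'qd': array([-0.0004,  0.0007,  0.0006, -0.0013, -0.0016, -0.0012,  0.0016]), 'joint_efforts': array([ -0.0006, -37.9437,   0.1454, -23.0626,   0.0122,   0.0032,
         0.    ]), 'tcp_pos': array([0.1734, 0.522 , 0.4047]), 'tool_rot': array([ 0.1597,  0.9872, -0.    ,  0.    ]), 'contact_force': array([ 0.0405, -0.5536,  0.8327]), 'torque': array([ 0.0004, -0.0083,  0.0121]), 'gripper_force': 0.0, 'width': 0.08549557849566859}
{'vfov': 70.64789322822764, 'cx': 254.38127557923585, 'cy': 192.1072183393846, 'T_tool_cam': array([[ 0.0002, -0.946 , -0.324 ,  0.084 ],
       [ 1.    ,  0.0004, -0.0005,  0.0001],
       [ 0.0006, -0.324 ,  0.946 ,  0.0311],
       [ 0.    ,  0.    ,  0.    ,  1.    ]])}
```

View pics/scene.png

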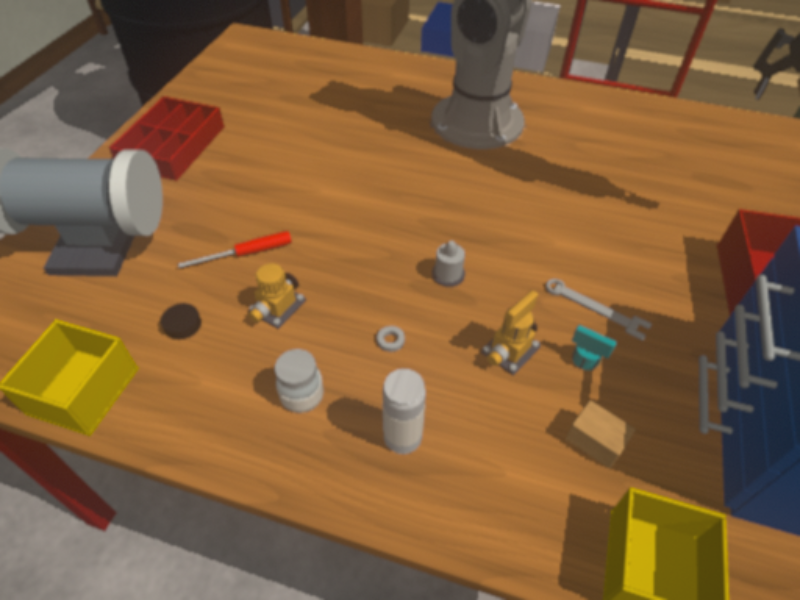

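View pics/side.png

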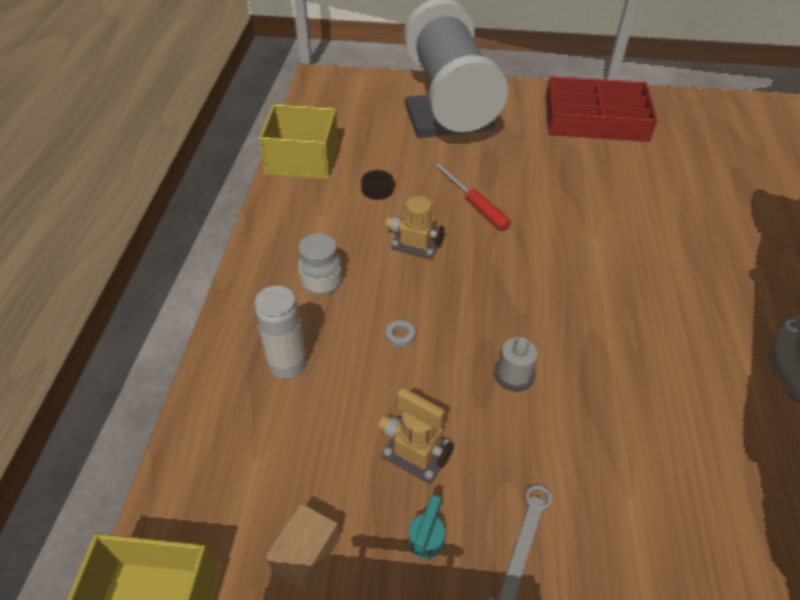

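The brass wing cap is at scene (520,320) and side (418,410). The turquoise look-alike is at scene (593,345), the post at (450,265), and the round cap on the other block at (272,285). I'll move above the wing cap and look from there.

```bash
python3 -m handwheel '[{"x":-1,"y":-0.35},{"x":-1,"y":-0.35},{"x":-1,"y":-0.35},{"x":-1,"y":-0.35},{"x":-1,"y":-0.35},{"x":-1,"y":-0.35},{"x":-1,"y":-0.35},{"x":-1,"y":-0.35},{"x":-1,"y":-0.35},{"x":-1,"y":-0.35}]'; python3 -m handwheel '[{"x":-0.9,"y":-0.35},{"x":-0.9,"y":-0.35},{"x":-0.8,"y":-0.3},{},{}]'
python3 - <<'E'
from h import *
np.set_printoptions(precision=4,suppress=True)
s=robot.observe();print(s["time_s"],s["tcp_pos"],s["tool_rot"],s["joint_positions"])
im=robot.grab_frame("wrist");cv2.imwrite("pics/w1.png",cv2.resize(im,(800,600)))
C=cam("wrist")
for l in("wing_cap","fuel_outlet","park_post"):
    for b in find("wrist",l)[:4]: print(l,np.round(b,2),atz(C,b[1:],.1))
E
```

```text
0.5 [0.1734 0.522  0.4047] [ 0.1597  0.9872 -0.      0.    ] [-1.2917  0.3109  0.014   1.5115 -0.0044  1.3192 -0.0272]invalid input at $[0]: expected keys wx, wy, wz, x, y, z, hand
invalid input at $[0]: expected keys wx, wy, wz, x, y, z, hand
```

View pics/w1.png

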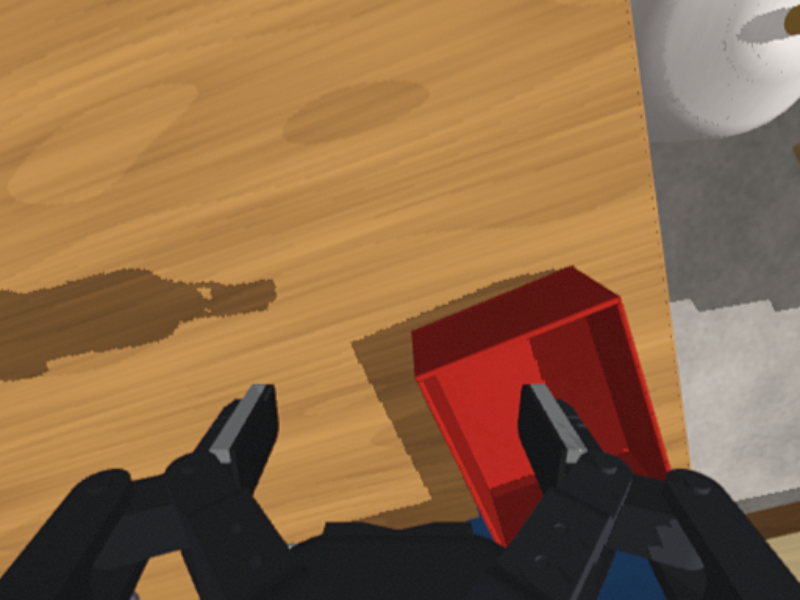

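The move was refused because every key is required in each row. The wrist view shows only the open fingers over the red bin.

```bash
python3 -m handwheel '[{"wx":0,"wy":0,"wz":0,"x":-1,"y":-0.35,"z":0,"hand":0},{"wx":0,"wy":0,"wz":0,"x":-1,"y":-0.35,"z":0,"hand":0},{"wx":0,"wy":0,"wz":0,"x":-1,"y":-0.35,"z":0,"hand":0},{"wx":0,"wy":0,"wz":0,"x":-1,"y":-0.35,"z":0,"hand":0},{"wx":0,"wy":0,"wz":0,"x":-1,"y":-0.35,"z":0,"hand":0},{"wx":0,"wy":0,"wz":0,"x":-1,"y":-0.35,"z":0,"hand":0},{"wx":0,"wy":0,"wz":0,"x":-1,"y":-0.35,"z":0,"hand":0},{"wx":0,"wy":0,"wz":0,"x":-1,"y":-0.35,"z":0,"hand":0},{"wx":0,"wy":0,"wz":0,"x":-1,"y":-0.35,"z":0,"hand":0},{"wx":0,"wy":0,"wz":0,"x":-1,"y":-0.35,"z":0,"hand":0}]'; python3 -m handwheel '[{"wx":0,"wy":0,"wz":0,"x":-0.9,"y":-0.35,"z":0,"hand":0},{"wx":0,"wy":0,"wz":0,"x":-0.9,"y":-0.35,"z":0,"hand":0},{"wx":0,"wy":0,"wz":0,"x":-0.8,"y":-0.3,"z":0,"hand":0},{"wx":0,"wy":0,"wz":0,"x":0,"y":0,"z":0,"hand":0},{"wx":0,"wy":0,"wz":0,"x":0,"y":0,"z":0,"hand":0}]'
cat > look.py <<'E'
import sys
from h import *
np.set_printoptions(precision=4,suppress=True)
s=robot.observe();print(s["time_s"],s["tcp_pos"],s["tool_rot"],s["joint_positions"])
im=robot.grab_frame("wrist");cv2.imwrite("pics/%s.png"%sys.argv[1],cv2.resize(im,(800,600)))
C=cam("wrist")
for l in("wing_cap","fuel_outlet","park_post"):
    for b in find("wrist",l)[:4]: print(l,np.round(b,2),atz(C,b[1:],.1))
E
python3 look.py w2
```

```text
time_s: 1.95
tcp_pos: [0.5098, 0.2622, 0.4048]
tool_rot: [0.16, 0.987, 0.0, 0.0]
contact_force: [0.9, 0.4, -0.1]
width: 0.0853
gripper_force: 0.0
time_s: 2.58
tcp_pos: [0.5946, 0.193, 0.4045]
tool_rot: [0.159, 0.987, 0.0, -0.001]
contact_force: [0.2, 1.3, 0.2]
width: 0.0852
gripper_force: 0.0
2.575 [0.5946 0.193  0.4045] [ 0.1593  0.9872  0.0004 -0.0006] [-0.5215  0.4753  0.2829  1.2929 -0.1315  1.3919  1.0059]
wing_cap [  0.87 256.82 186.59] [0.598  0.1954 0.1   ]
wing_cap [  0.63 338.48 130.6 ] [0.568  0.2902 0.1   ]
wing_cap [  0.47 118.02 112.09] [0.4839 0.0911 0.1   ]
fuel_outlet [  0.89 253.9  154.79] [0.5648 0.2031 0.1   ]
park_post [  0.75 119.91 110.28] [0.4829 0.0937 0.1   ]
```

View pics/w2.png

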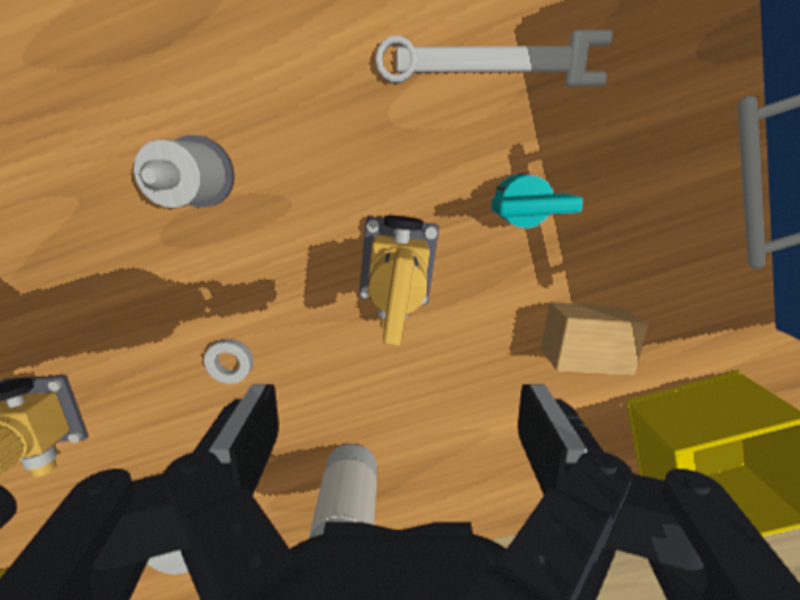

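The wing bar runs from (405,250) to (394,343) in the enlarged picture, almost along tool x. The post's pin tip is at (155,175), and the turquoise cap is at (530,203) to the right.

```bash
python3 - <<'E'
from h import *
np.set_printoptions(precision=4,suppress=True)
C=cam("wrist");k=.64
im=cv2.imread("pics/w2.png")
cv2.imwrite("pics/w2c.png",cv2.resize(im[200:370,330:470],(700,850*1)[:1]+(600,),interpolation=3) if 0 else cv2.resize(im[200:370,330:470],None,fx=3.5,fy=3.5))
a=atz(C,(405*k,250*k),.12);b=atz(C,(394*k,343*k),.12)
print(a,b,np.linalg.norm(a-b),(a+b)/2)
S=cam("scene");D=cam("side")
print("cap",tri([ray(C,(256.8,186.6)),ray(S,(332.5,205)),ray(D,(266.8,267))]))
print("post",tri([ray(C,(119.9,110.3)),ray(S,(285.2,169.8)),ray(D,(331.2,235.3))]))
# pin tops, clicked
print("pin",tri([ray(C,(147*k,172*k)),ray(S,(451*k,243*k)),ray(D,(520*k,341*k))]))
E
```

```text
[0.5676 0.2074 0.12  ] [0.6243 0.1815 0.12  ] 0.06236696350764514 [0.5959 0.1945 0.12  ]
cap (array([0.603 , 0.1934, 0.0835]), [np.float64(0.00040319665607665734), np.float64(0.0007553081389110746), np.float64(0.0010799568886978204)])
post (array([0.4711, 0.0532, 0.0143]), [np.float64(0.002240898955527344), np.float64(0.003976166084719706), np.float64(0.0030273431478712357)])
pin (array([0.4737, 0.0569, 0.0762]), [np.float64(0.002027945014430672), np.float64(0.0009351559674495759), np.float64(0.0027130183676396112)])
```

View pics/w2c.png

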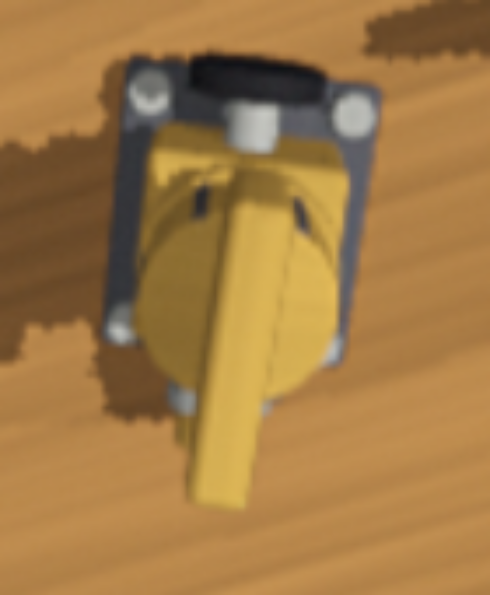

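```bash
cat > bar.py <<'E'
# usage: bar.py z u1 v1 u2 v2 (800x600 px): bar ends -> centre, rows needed
import sys
from h import *
np.set_printoptions(precision=4,suppress=True)
z,*p=map(float,sys.argv[1:]);C=cam("wrist");k=.64
a=atz(C,(p[0]*k,p[1]*k),z);b=atz(C,(p[2]*k,p[3]*k),z);m=(a+b)/2
s=robot.observe();R=Ro.from_quat(s["tool_rot"]).as_matrix()
d=R.T@(a-b);dm=R.T@(m-s["tcp_pos"])
print("len",np.linalg.norm(a-b),"centre",m,"tool shift mm",dm*1000,"units",dm/.04,"wz deg",np.degrees(np.arctan2(d[1],d[0])))
E
python3 bar.py .12 406.3 255 392.3 344.3
```

```text
len 0.06046179840266344 centre [0.5978 0.1937 0.12  ] tool shift mm [ -3.6023   0.9605 284.8746] units [-0.0901  0.024   7.1219] wz deg 8.351725882892483
```

```bash
python3 -m handwheel '[{"wx":0,"wy":0,"wz":0.14,"x":-0.1,"y":0.02,"z":0.6,"hand":0},{"wx":0,"wy":0,"wz":0,"x":0,"y":0,"z":0.7,"hand":0},{"wx":0,"wy":0,"wz":0,"x":0,"y":0,"z":0.5,"hand":0},{"wx":0,"wy":0,"wz":0,"x":0,"y":0,"z":0,"hand":0},{"wx":0,"wy":0,"wz":0,"x":0,"y":0,"z":0,"hand":0}]'
python3 look.py w3
```

```text
time_s: 3.4
tcp_pos: [0.5991, 0.1923, 0.3339]
tool_rot: [0.231, 0.973, 0.001, 0.001]
contact_force: [0.5, -0.5, 0.6]
width: 0.0851
gripper_force: 0.0
3.4 [0.5991 0.1923 0.3339] [0.2312 0.9729 0.0006 0.0008] [-0.5344  0.5251  0.3029  1.396  -0.1589  1.2425  0.8852]
wing_cap [  0.8  353.08 113.89] [0.5657 0.2892 0.1   ]
wing_cap [  0.56 254.98 202.91] [0.5953 0.1951 0.1   ]
fuel_outlet [  0.97 251.49 163.51] [0.5653 0.2073 0.1   ]
fuel_outlet [  0.42 416.92 217.38] [0.6664 0.3079 0.1   ]
park_post [  0.6   77.11 135.4 ] [0.4884 0.1019 0.1   ]
```

View pics/w3.png

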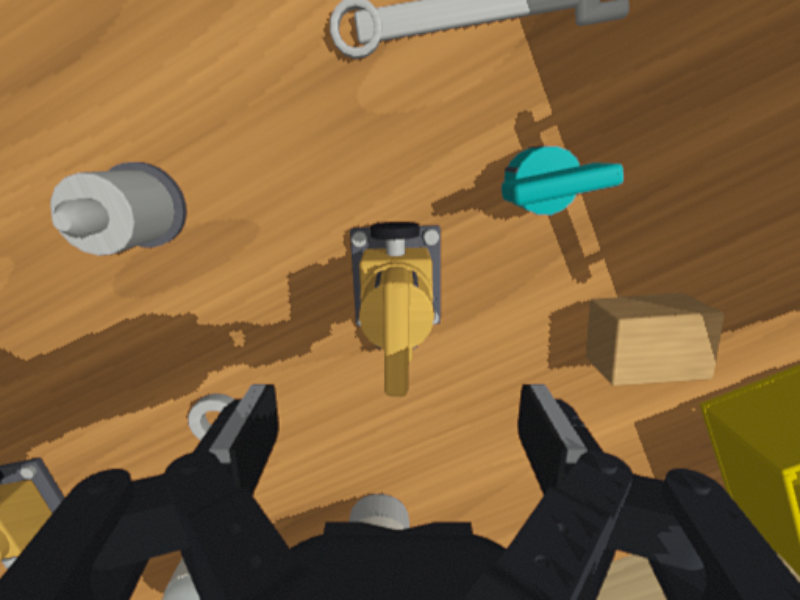

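The bar is now vertical at column 397, rows 271–395, between the fingers. The post's pin tip is at (63,216).

```bash
python3 bar.py .12 398 271 397 395; python3 bar.py .12 398 267 397 395
python3 - <<'E'
from h import *
np.set_printoptions(precision=4,suppress=True)
c=robot.camera_info("wrist");f=192/np.tan(np.radians(c["vfov"])/2)
def wc(q,p):
    T=np.eye(4);T[:3,:3]=Ro.from_quat(q).as_matrix();T[:3,3]=p;M=np.linalg.inv(T@c["T_tool_cam"]);return f,c["cx"],c["cy"],M[:3,:3],M[:3,3]
C2=wc([.1593,.9872,.0004,-.0006],[.5946,.1930,.4045]);C3=wc([.2312,.9729,.0006,.0008],[.5991,.1923,.3339])
S=cam("scene");D=cam("side");k=.64
print("tip",tri([ray(C2,(150*k,174*k)),ray(C3,(63*k,217*k)),ray(S,(451*k,243*k)),ray(D,(520*k,341*k))]))
print("tip z.078",atz(C2,(150*k,174*k),.078),atz(C3,(63*k,217*k),.078),atz(S,(451*k,243*k),.078),atz(D,(520*k,341*k),.078))
# shoulder disc centre
print("sh",atz(C2,(167*k,174*k),.055),atz(C3,(93*k,214*k),.055))
for n,i in(("w2",cv2.imread("pics/w2.png")),("w3",cv2.imread("pics/w3.png"))): pass
h=cv2.cvtColor(i,cv2.COLOR_BGR2HSV)[:,:,2]
print(h[255:290:3,398],h[380:404:3,397])
E
```

```text
len 0.06336844566094395 centre [0.5966 0.1935 0.12  ] tool shift mm [  3.4848  -0.0709 213.9793] units [ 0.0871 -0.0018  5.3495] wz deg 0.4124629871196573
len 0.06520523540404771 centre [0.5958 0.194  0.12  ] tool shift mm [  4.4032  -0.0714 213.9779] units [ 0.1101 -0.0018  5.3494] wz deg 0.3998642056011603
tip (array([0.4738, 0.0574, 0.076 ]), [np.float64(0.0004441634431264809), np.float64(0.0014977265659567734), np.float64(0.0013621433683595342), np.float64(0.002482896636372272)])
tip z.078 [0.4737 0.0586 0.078 ] [0.4729 0.0595 0.078 ] [0.4745 0.0566 0.078 ] [0.4766 0.0598 0.078 ]
sh [0.4744 0.0577 0.055 ] [0.4741 0.0586 0.055 ]
[168 134 164 168 142 135 136 138 140 167 204 209] [137 136 136 135 135 140 179 183]
```

```bash
python3 -m handwheel '[{"wx":0,"wy":0,"wz":0,"x":0.015,"y":0,"z":0.6,"hand":0},{"wx":0,"wy":0,"wz":0,"x":0,"y":0,"z":0.7,"hand":0},{"wx":0,"wy":0,"wz":0,"x":0,"y":0,"z":0.42,"hand":0.2},{"wx":0,"wy":0,"wz":0,"x":0,"y":0,"z":0,"hand":0.5},{"wx":0,"wy":0,"wz":0,"x":0,"y":0,"z":0,"hand":0.7},{"wx":0,"wy":0,"wz":0,"x":0,"y":0,"z":0,"hand":0.78},{"wx":0,"wy":0,"wz":0,"x":0,"y":0,"z":0,"hand":0.78}]' 20
python3 -c "
import robot" 2>/dev/null; python3 look.py w4 | head -1
```

```text
time_s: 4.47
tcp_pos: [0.5988, 0.1921, 0.2648]
tool_rot: [0.232, 0.973, 0.0, 0.001]
contact_force: [-0.0, -0.3, 0.7]
width: 0.0189
gripper_force: 0.0
4.475 [0.5988 0.1921 0.2648] [0.2315 0.9728 0.0005 0.0007] [-0.5283  0.5831  0.2898  1.4818 -0.1775  1.1008  0.8999]
```

View pics/w4.png

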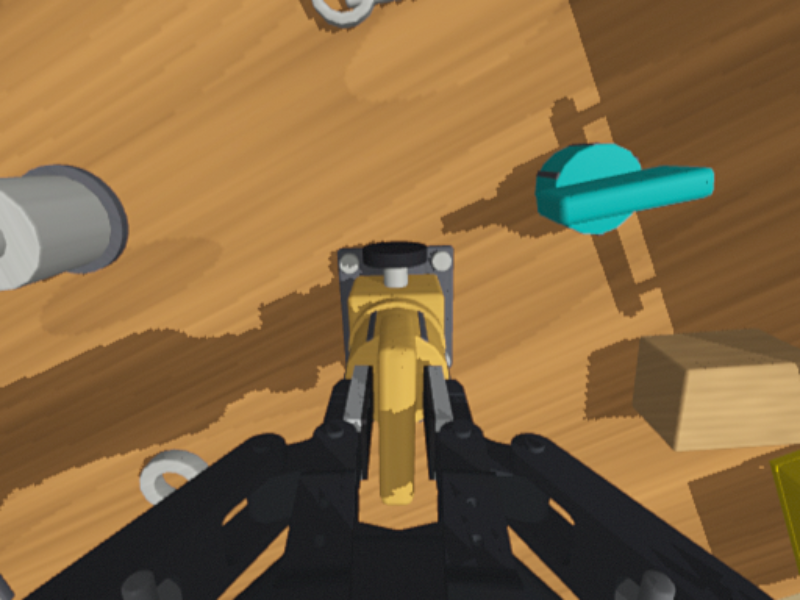

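The bar (columns 380–415) is centred between the pads (372 and 425). Its top runs from row 333 to about row 500.

```bash
python3 bar.py .12 397 336 397 500; python3 -m handwheel '[{"wx":0,"wy":0,"wz":0,"x":0,"y":0,"z":0,"hand":0.85},{"wx":0,"wy":0,"wz":0,"x":0,"y":0,"z":0,"hand":0.9},{"wx":0,"wy":0,"wz":0,"x":0,"y":0,"z":0,"hand":1},{"wx":0,"wy":0,"wz":0,"x":0,"y":0,"z":0,"hand":1}]' 25
```

```text
len 0.060096434969629804 centre [0.5946 0.1939 0.12  ] tool shift mm [  4.2839  -0.1793 144.1278] units [ 0.1071 -0.0045  3.6032] wz deg 0.00919815306200309
time_s: 5.18
tcp_pos: [0.5985, 0.1921, 0.264]
tool_rot: [0.232, 0.973, 0.0, 0.0]
contact_force: [-0.6, 0.1, -0.4]
width: 0.0117
gripper_force: 25.1
```

```bash
cat > st.py <<'E'
from h import *
np.set_printoptions(precision=4,suppress=True)
s=robot.observe();R=Ro.from_quat(s["tool_rot"]).as_matrix()
x=R[:,0];print("t",round(s["time_s"],2),"z mm",round(s["tcp_pos"][2]*1e3,2),"xy",s["tcp_pos"][:2],"yaw",round(np.degrees(np.arctan2(x[1],x[0])),2),"F tool",R.T@s["contact_force"],"T tool",R.T@s["torque"],"q7",round(s["joint_positions"][6],3),"w",round(s["width"],4))
E
python3 -m handwheel '[{"wx":0,"wy":0,"wz":0,"x":0,"y":0,"z":0,"hand":1},{"wx":0,"wy":0,"wz":0,"x":0,"y":0,"z":0,"hand":1}]' 80 >/dev/null; python3 st.py
python3 -m handwheel '[{"wx":0,"wy":0,"wz":0.1,"x":0,"y":0,"z":-0.008,"hand":1},{"wx":0,"wy":0,"wz":0.1,"x":0,"y":0,"z":-0.008,"hand":1}]' >/dev/null; python3 st.py
```

```text
t 5.42 z mm 264.13 xy [0.5986 0.1921] yaw 153.23 F tool [-0.336   0.7448 -2.1302] T tool [-0.0393 -0.0111  0.0282] q7 0.9 w 0.0107
t 5.67 z mm 264.16 xy [0.5983 0.1922] yaw 141.03 F tool [0.7442 0.2945 1.439 ] T tool [-0.1446  0.0376 -0.0065] q7 0.71 w 0.0109
```

```bash
python3 -m handwheel '[{"wx":0,"wy":0,"wz":0.12,"x":0,"y":0,"z":-0.01,"hand":1},{"wx":0,"wy":0,"wz":0.12,"x":0,"y":0,"z":-0.01,"hand":1}]' >/dev/null; python3 st.py;python3 -m handwheel '[{"wx":0,"wy":0,"wz":0.12,"x":0,"y":0,"z":-0.01,"hand":1}]' >/dev/null; python3 st.py
```

```text
t 5.92 z mm 264.9 xy [0.5984 0.1924] yaw 126.61 F tool [0.2405 0.1715 0.9886] T tool [-0.1851 -0.0183 -0.0202] q7 0.486 w 0.0106
t 6.05 z mm 265.34 xy [0.5985 0.1923] yaw 119.41 F tool [0.9211 1.2354 0.437 ] T tool [-0.2404 -0.0068  0.0101] q7 0.374 w 0.0107
```

```bash
for i in 1 ; do python3 -m handwheel '[{"wx":0,"wy":0,"wz":0.12,"x":0,"y":0,"z":-0.01,"hand":1},{"wx":0,"wy":0,"wz":0.12,"x":0,"y":0,"z":-0.01,"hand":1}]' >/dev/null; python3 st.py;python3 -m handwheel '[{"wx":0,"wy":0,"wz":0.12,"x":0,"y":0,"z":-0.01,"hand":1},{"wx":0,"wy":0,"wz":0.12,"x":0,"y":0,"z":-0.01,"hand":1}]' >/dev/null; python3 st.py; done
```

```text
t 6.3 z mm 266.17 xy [0.5986 0.1923] yaw 105.01 F tool [0.1899 1.2142 0.2536] T tool [-0.3176  0.0864 -0.0705] q7 0.15 w 0.0105
t 6.55 z mm 267.04 xy [0.5987 0.1924] yaw 90.61 F tool [0.0685 2.3244 1.4585] T tool [-0.3477  0.2211 -0.0632] q7 -0.073 w 0.0106
```

```bash
python3 -m handwheel '[{"wx":0,"wy":0,"wz":0.12,"x":0.005,"y":0.01,"z":-0.01,"hand":1},{"wx":0,"wy":0,"wz":0.12,"x":0,"y":0.01,"z":-0.01,"hand":1}]' >/dev/null; python3 st.py;python3 -m handwheel '[{"wx":0,"wy":0,"wz":0.12,"x":0.005,"y":0,"z":-0.01,"hand":1},{"wx":0,"wy":0,"wz":0.12,"x":0,"y":0.005,"z":-0.01,"hand":1}]' >/dev/null; python3 st.py
python3 look.py w5|head -1
python3 -c "
from h import *
im=robot.grab_frame('side');cv2.imwrite('pics/s5.png',cv2.resize(np.hstack([cv2.resize(im[200:330,190:370],(400,289)),cv2.resize(cv2.imread('pics/w5.png'),(385,289))]),None,fx=1,fy=1))"
```

```text
t 6.8 z mm 267.71 xy [0.5993 0.1924] yaw 76.2 F tool [0.1956 1.6389 1.4733] T tool [-0.2146  0.1268  0.0239] q7 -0.295 w 0.0108
t 7.05 z mm 268.51 xy [0.5996 0.1924] yaw 61.8 F tool [0.1799 1.1584 1.4559] T tool [-0.2253  0.0639 -0.0116] q7 -0.517 w 0.0111
7.05 [0.5996 0.1924 0.2685] [0.8581 0.5135 0.     0.0002] [-0.7583  0.6446  0.6622  1.4845 -0.4152  1.1555 -0.5172]
```

View pics/s5.png

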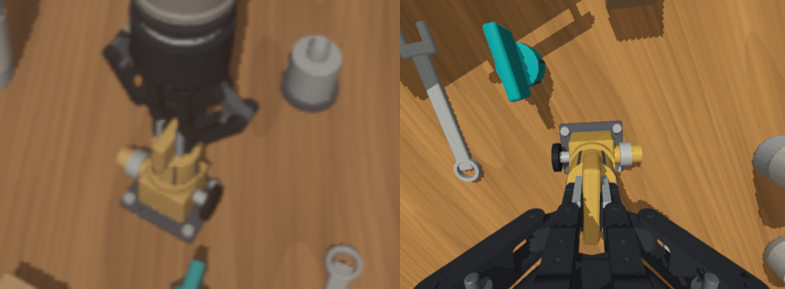

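```bash
python3 -m handwheel '[{"wx":0,"wy":0,"wz":0.12,"x":0,"y":0.01,"z":-0.01,"hand":1},{"wx":0,"wy":0,"wz":0.12,"x":0,"y":0.005,"z":-0.01,"hand":1}]' >/dev/null; python3 st.py;python3 -m handwheel '[{"wx":0,"wy":0,"wz":0.12,"x":0,"y":0.005,"z":-0.01,"hand":1},{"wx":0,"wy":0,"wz":0.12,"x":0,"y":0.005,"z":-0.01,"hand":1}]' >/dev/null; python3 st.py
python3 -m handwheel '[{"wx":0,"wy":0,"wz":0.12,"x":0,"y":0.005,"z":-0.01,"hand":1},{"wx":0,"wy":0,"wz":0.12,"x":0,"y":0.005,"z":-0.01,"hand":1}]' >/dev/null; python3 st.py
```

```text
t 7.55 z mm 269.48 xy [0.5999 0.1923] yaw 47.49 F tool [ 0.4038 -0.2067  2.2348] T tool [-0.121   0.2371 -0.039 ] q7 -0.737 w 0.0106
t 7.8 z mm 270.25 xy [0.6002 0.1921] yaw 33.09 F tool [1.5015 0.1179 1.635 ] T tool [-0.1034  0.2841  0.0614] q7 -0.958 w 0.0106
t 8.05 z mm 271.03 xy [0.6004 0.1917] yaw 18.69 F tool [ 1.3717 -0.0673  1.3421] T tool [-0.0075  0.3439  0.0253] q7 -1.179 w 0.0109
```

```bash
python3 -m handwheel '[{"wx":0,"wy":0,"wz":0.12,"x":0.015,"y":0,"z":-0.01,"hand":1},{"wx":0,"wy":0,"wz":0.12,"x":0.005,"y":0,"z":-0.01,"hand":1}]' >/dev/null; python3 st.py;python3 -m handwheel '[{"wx":0,"wy":0,"wz":0.12,"x":0.005,"y":0,"z":-0.01,"hand":1},{"wx":0,"wy":0,"wz":0.12,"x":0.005,"y":0,"z":-0.01,"hand":1}]' >/dev/null; python3 st.py
python3 -m handwheel '[{"wx":0,"wy":0,"wz":0,"x":0,"y":0,"z":-0.015,"hand":1},{"wx":0,"wy":0,"wz":0,"x":0,"y":0,"z":0,"hand":1}]' >/dev/null; python3 st.py
```

```text
t 8.3 z mm 271.71 xy [0.6008 0.1917] yaw 4.28 F tool [-0.0736 -0.0395  1.2631] T tool [-0.0266  0.0322  0.0071] q7 -1.401 w 0.0107
t 8.55 z mm 272.48 xy [0.6012 0.1916] yaw -10.13 F tool [-0.4304  0.132   2.0034] T tool [-0.0088  0.0074 -0.0052] q7 -1.622 w 0.0108
t 8.8 z mm 273.18 xy [0.6014 0.1917] yaw -9.84 F tool [-0.5831  0.3088  2.001 ] T tool [ 0.0055  0.0001 -0.0247] q7 -1.618 w 0.011
```

```bash
python3 -m handwheel '[{"wx":0,"wy":0,"wz":0,"x":0,"y":0,"z":-0.03,"hand":1}]' >/dev/null; python3 st.py;python3 -m handwheel '[{"wx":0,"wy":0,"wz":0,"x":0,"y":0,"z":-0.03,"hand":1},{"wx":0,"wy":0,"wz":0,"x":0,"y":0,"z":-0.03,"hand":1}]' >/dev/null; python3 st.py
python3 -m handwheel '[{"wx":0,"wy":0,"wz":0,"x":0,"y":0,"z":-0.1,"hand":1},{"wx":0,"wy":0,"wz":0,"x":0,"y":0,"z":-0.1,"hand":1}]' >/dev/null; python3 st.py
```

```text
t 8.93 z mm 274.51 xy [0.6014 0.1916] yaw -9.91 F tool [-0.6018 -0.4894  2.0463] T tool [-0.0471  0.0286  0.0182] q7 -1.62 w 0.0108
t 9.18 z mm 277.31 xy [0.6017 0.1916] yaw -9.96 F tool [-0.4108  0.704   1.9054] T tool [-0.0076  0.0184  0.0402] q7 -1.622 w 0.0107
t 9.43 z mm 285.54 xy [0.6017 0.1916] yaw -9.97 F tool [-0.6236 -0.2458  1.4217] T tool [ 0.014   0.0777 -0.0444] q7 -1.627 w 0.0106
```

The cap is free, with no side or thread force left. I'll lift it clear and carry it to above the post.

```bash
python3 -m handwheel '[{"wx":0,"wy":0,"wz":0,"x":0,"y":0,"z":-0.4,"hand":1},{"wx":0,"wy":0,"wz":0,"x":0,"y":0,"z":-0.4,"hand":1},{"wx":0,"wy":0,"wz":0,"x":-0.4,"y":0.6,"z":0,"hand":1},{"wx":0,"wy":0,"wz":0,"x":-0.5,"y":0.75,"z":0,"hand":1},{"wx":0,"wy":0,"wz":0,"x":-0.5,"y":0.75,"z":0,"hand":1},{"wx":0,"wy":0,"wz":0,"x":-0.5,"y":0.75,"z":0,"hand":1},{"wx":0,"wy":0,"wz":0,"x":-0.4,"y":0.6,"z":0,"hand":1},{"wx":0,"wy":0,"wz":0,"x":-0.23,"y":0.37,"z":0,"hand":1},{"wx":0,"wy":0,"wz":0,"x":0,"y":0,"z":0,"hand":1},{"wx":0,"wy":0,"wz":0,"x":0,"y":0,"z":0,"hand":1}]' >/dev/null; python3 st.py; python3 look.py w6
python3 -c "
from h import *
a,b=[robot.grab_frame(n) for n in('scene','side')]
cv2.imwrite('pics/f6.png',np.hstack([cv2.resize(a[90:210,220:340],(380,380)),cv2.resize(b[140:280,260:400],(380,380))]))"
```

```text
t 10.68 z mm 317.62 xy [0.4764 0.0598] yaw -9.89 F tool [0.0236 1.4391 2.3746] T tool [0.0024 0.0613 0.0039] q7 -1.496 w 0.0111
10.675 [0.4764 0.0598 0.3176] [ 0.9963 -0.0862  0.0009 -0.0004] [-1.037   0.408   1.1375  1.8584 -0.4093  1.1357 -1.4962]
wing_cap [  0.78   8.29 128.6 ] [0.5685 0.2121 0.1   ]
wing_cap [  0.68 253.8  237.62] [0.4592 0.0634 0.1   ]
fuel_outlet [ 0.79 85.09 79.3 ] [0.5889 0.1498 0.1   ]
park_post [  0.94 261.12 183.4 ] [0.5014 0.0507 0.1   ]
```

View pics/w6.png

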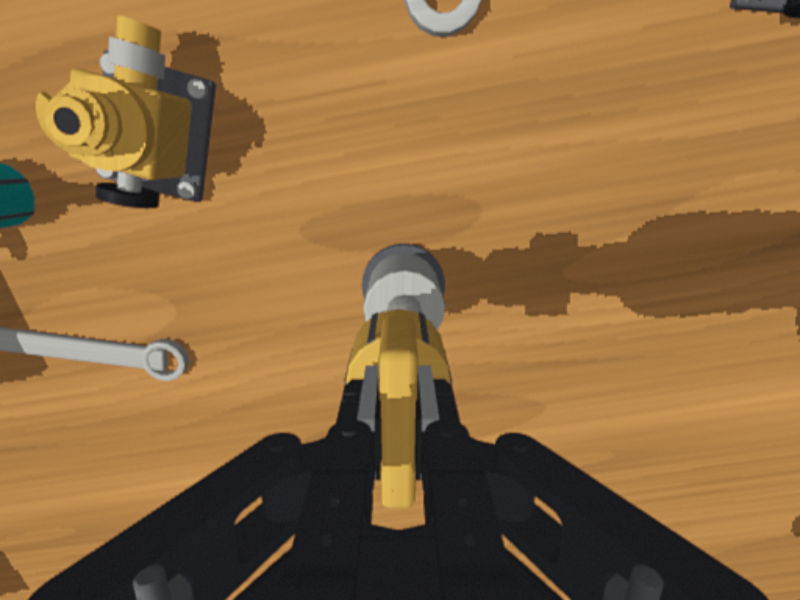

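View pics/f6.png

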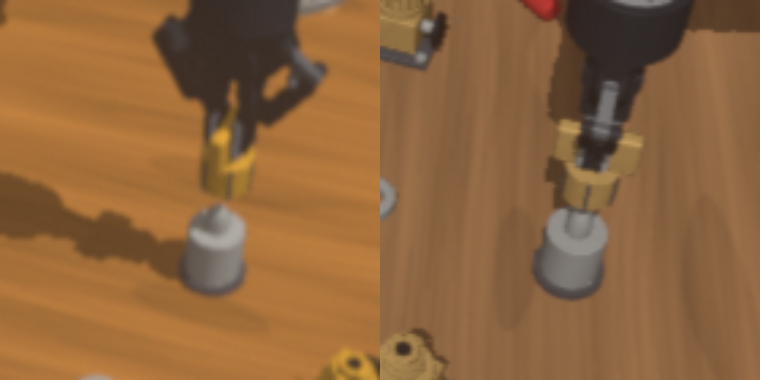

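The wrist picture shows the post straight ahead (columns 365–443) of the held cap (columns 347–450). The fixed views show the cap above the pin and slightly to its right: cup (228,175) against pin (217,215) in scene, and (211,188) against (200,222) in side.

```bash
python3 - <<'E'
from h import *
np.set_printoptions(precision=4,suppress=True)
S=cam("scene");D=cam("side");C=cam("wrist");k=.64
s=lambda p:(p[0]/3.1667+220,p[1]/3.1667+90)
d=lambda p:(p[0]/2.714+260,p[1]/2.714+140)
print("cup",tri([ray(S,s((228,175))),ray(D,d((211,188)))]))
print("pin",tri([ray(S,s((217,215))),ray(D,d((200,222)))]))
# expected projections (crop px) of rim, cup top, pin tip, shoulder
inv=lambda q,x,y,c:[(q[0]-x)*c,(q[1]-y)*c]
for nm,X in(("rim",(.4752,.06,.1085)),("cuptop",(.4752,.06,.1395)),("tip",(.4744,.0586,.078)),("sh",(.4744,.0586,.055)),("foot",(.4744,.0586,0))):
    print(nm,np.round(inv(proj(S,X),220,90,3.1667)),np.round(inv(proj(D,X),260,140,2.714)),np.round(np.array(proj(C,X))/k))
# wrist: post shoulder/foot circle centre estimates
print("foot z.0",atz(C,(403*k,290*k),.0),"yaw cols")
E
```

```text
cup (array([0.4713, 0.0622, 0.1121]), [np.float64(0.000701604498165745), np.float64(0.0007016044981657379)])
pin (array([0.4721, 0.0574, 0.0654]), [np.float64(0.0014875754473734906), np.float64(0.0014875754473735745)])
rim [224. 182.] [205. 188.] [396. 348.]
cuptop [227. 153.] [212. 161.] [395. 382.]
tip [220. 208.] [200. 211.] [399. 324.]
sh [218. 228.] [196. 230.] [398. 309.]
foot [213. 272.] [187. 270.] [398. 282.]
foot z.0 [0.4679 0.0563 0.    ] yaw cols
```

```bash
python3 -m handwheel '[{"wx":0,"wy":0,"wz":0,"x":0,"y":0.1,"z":0.2,"hand":1},{"wx":0,"wy":0,"wz":0,"x":0,"y":0,"z":0.25,"hand":1},{"wx":0,"wy":0,"wz":0,"x":0,"y":0,"z":0.2,"hand":1},{"wx":0,"wy":0,"wz":0,"x":0,"y":0,"z":0,"hand":1}]' >/dev/null; python3 st.py
python3 - <<'E'
from h import *
np.set_printoptions(precision=4,suppress=True)
for n in("scene","side"):
    im=robot.grab_frame(n); h=cv2.cvtColor(im,cv2.COLOR_BGR2HSV); C=cam(n); b=(.475,.058)
    m=((h[...,0]>15)&(h[...,0]<32)&(h[...,1]>110)).astype(np.uint8); g=((h[...,1]<70)&(h[...,2]>90)).astype(np.uint8)
    for nm,M,zs in(("cup",m,(.085,.09,.095,.1)),("post",g,(.02,.03,.04))):
        for z in zs:
            u,v=proj(C,(*b,z)); u=int(round(u));v=int(round(v)); r=M[v,u-25:u+26]; x=np.flatnonzero(r)
            # run containing centre
            lo=25
            while lo>0 and r[lo-1]: lo-=1
            hi=25
            while hi<50 and r[hi+1]: hi+=1
            print(n,nm,z,"run",lo+u-25,hi+u-25,"mid-pred",round((lo+hi)/2+u-25-proj(C,(*b,z))[0],2),"px/mm",round(C[0]/(C[3]@np.array([*b,z])+C[4])[2]/1000,2))
    print(n,"right vec",C[3][0])
E
```

```text
t 11.47 z mm 290.16 xy [0.4743 0.0548] yaw -9.99 F tool [-0.0807  0.1344  2.7022] T tool [ 0.0011  0.0144 -0.007 ] q7 -1.457 w 0.0107
scene cup 0.085 run 282 296 mid-pred -0.32 px/mm 0.39
scene cup 0.09 run 280 296 mid-pred -1.47 px/mm 0.39
scene cup 0.095 run 281 296 mid-pred -1.12 px/mm 0.39
scene cup 0.1 run 281 296 mid-pred -1.28 px/mm 0.39
scene post 0.02 run 279 295 mid-pred -0.47 px/mm 0.37
scene post 0.03 run 280 295 mid-pred -0.25 px/mm 0.37
scene post 0.04 run 280 296 mid-pred -0.02 px/mm 0.38
scene right vec [-0.3036  0.9528  0.0096]
side cup 0.085 run 327 334 mid-pred -3.57 px/mm 0.49
side cup 0.09 run 326 344 mid-pred 0.57 px/mm 0.49
side cup 0.095 run 327 345 mid-pred 1.22 px/mm 0.49
side cup 0.1 run 328 346 mid-pred 1.85 px/mm 0.49
side post 0.02 run 320 341 mid-pred 0.79 px/mm 0.46
side post 0.03 run 321 342 mid-pred 1.15 px/mm 0.47
side post 0.04 run 321 342 mid-pred 0.5 px/mm 0.47
side right vec [-0.9949 -0.1002  0.0089]
```

```bash
python3 -m handwheel '[{"wx":0,"wy":0,"wz":0,"x":0,"y":-0.04,"z":0.05,"hand":1},{"wx":0,"wy":0,"wz":0,"x":0,"y":0,"z":0.1,"hand":1},{"wx":0,"wy":0,"wz":0,"x":0,"y":0,"z":0.05,"hand":1}]' >/dev/null; python3 st.py
python3 -m handwheel '[{"wx":0,"wy":0,"wz":0,"x":0,"y":0,"z":0.04,"hand":1},{"wx":0,"wy":0,"wz":0,"x":0,"y":0,"z":0.04,"hand":1}]' >/dev/null; python3 st.py
python3 -m handwheel '[{"wx":0,"wy":0,"wz":0,"x":0,"y":0,"z":0.04,"hand":1},{"wx":0,"wy":0,"wz":0,"x":0,"y":0,"z":0.04,"hand":1}]' >/dev/null; python3 st.py
```

```text
t 11.95 z mm 282.87 xy [0.475  0.0564] yaw -9.96 F tool [-1.2001 -0.4056  2.0898] T tool [0.0022 0.0138 0.0348] q7 -1.45 w 0.0108
t 12.2 z mm 279.87 xy [0.4751 0.0563] yaw -9.98 F tool [-0.1738 -0.4025  1.862 ] T tool [ 0.0058  0.0076 -0.0188] q7 -1.446 w 0.0109
t 12.45 z mm 276.67 xy [0.4751 0.0563] yaw -9.98 F tool [-0.0387 -0.0212  1.7438] T tool [-0.032   0.0042 -0.0229] q7 -1.442 w 0.0112
```

```bash
for i in 1; do python3 -m handwheel '[{"wx":0,"wy":0,"wz":0,"x":0,"y":0,"z":0.03,"hand":1},{"wx":0,"wy":0,"wz":0,"x":0,"y":0,"z":0.03,"hand":1}]' >/dev/null; python3 st.py
python3 -m handwheel '[{"wx":0,"wy":0,"wz":0,"x":0,"y":0,"z":0.03,"hand":1},{"wx":0,"wy":0,"wz":0,"x":0,"y":0,"z":0.03,"hand":1}]' >/dev/null; python3 st.py; done
```

```text
t 12.7 z mm 274.28 xy [0.4751 0.0563] yaw -9.98 F tool [-0.5356  0.7952  2.2906] T tool [ 0.039   0.0038 -0.0113] q7 -1.439 w 0.0112
t 12.95 z mm 271.87 xy [0.4751 0.0563] yaw -9.97 F tool [-0.2978 -0.9192  1.6156] T tool [-0.0608 -0.0192  0.0225] q7 -1.436 w 0.0107
```

```bash
python3 -m handwheel '[{"wx":0,"wy":0,"wz":0,"x":0,"y":0,"z":0.03,"hand":1},{"wx":0,"wy":0,"wz":0,"x":0,"y":0,"z":0.03,"hand":1}]' >/dev/null; python3 st.py
python3 -m handwheel '[{"wx":0,"wy":0,"wz":0,"x":0,"y":0,"z":0.03,"hand":1},{"wx":0,"wy":0,"wz":0,"x":0,"y":0,"z":0.03,"hand":1}]' >/dev/null; python3 st.py
python3 -m handwheel '[{"wx":0,"wy":0,"wz":0,"x":0,"y":0,"z":0.02,"hand":1}]' >/dev/null; python3 st.py
```

```text
t 13.2 z mm 269.45 xy [0.4751 0.0563] yaw -9.97 F tool [ 0.348  -0.2189  2.0593] T tool [0.0346 0.0013 0.0069] q7 -1.433 w 0.0107
t 13.45 z mm 267.06 xy [0.4751 0.0563] yaw -9.97 F tool [ 0.3322 -0.2942  2.0129] T tool [-0.0565  0.0274 -0.0184] q7 -1.43 w 0.0104
t 13.57 z mm 266.27 xy [0.4751 0.0563] yaw -9.98 F tool [-0.4884  0.0483  1.2505] T tool [-0.0214  0.061  -0.0304] q7 -1.429 w 0.0112
```

```bash
for i in 1; do python3 -m handwheel '[{"wx":0,"wy":0,"wz":0,"x":0,"y":0,"z":0.015,"hand":1},{"wx":0,"wy":0,"wz":0,"x":0,"y":0,"z":0.015,"hand":1}]' >/dev/null; python3 st.py
python3 -m handwheel '[{"wx":0,"wy":0,"wz":0,"x":0,"y":0,"z":0.01,"hand":1},{"wx":0,"wy":0,"wz":0,"x":0,"y":0,"z":0.01,"hand":1}]' >/dev/null; python3 st.py;python3 -m handwheel '[{"wx":0,"wy":0,"wz":0,"x":0,"y":0,"z":0.01,"hand":1}]' >/dev/null; python3 st.py; done
```

```text
t 13.82 z mm 265.12 xy [0.4751 0.0563] yaw -9.98 F tool [-0.3338  0.0825  1.8005] T tool [ 0.0128 -0.026   0.0422] q7 -1.427 w 0.0109
t 14.07 z mm 264.33 xy [0.4751 0.0563] yaw -9.97 F tool [-0.7427 -0.5926  2.3691] T tool [-0.0173  0.018   0.0167] q7 -1.426 w 0.0108
t 14.2 z mm 264.07 xy [0.4751 0.0562] yaw -9.98 F tool [-0.8223 -0.1003 -0.5647] T tool [ 0.0029 -0.1948  0.0175] q7 -1.426 w 0.0109
```

```bash
python3 -m handwheel '[{"wx":0,"wy":0,"wz":0,"x":0,"y":0,"z":0.01,"hand":1},{"wx":0,"wy":0,"wz":0,"x":0,"y":0,"z":0.005,"hand":1}]' >/dev/null; python3 st.py
python3 - <<'E'
from h import *
for n in("scene","side"):
    C=cam(n);b=(.475,.058);ims=np.mean([robot.grab_frame(n).astype(float) for _ in range(3)],0)
    h=cv2.cvtColor(ims.astype(np.uint8),cv2.COLOR_BGR2HSV)
    for z in(.02,.03,.04,.06,.065,.07,.075):
        u,v=proj(C,(*b,z));u0=int(round(u));v=int(round(v))
        print(n,z,round(u-u0+22,1)," ".join("%d"%a for a in h[v,u0-22:u0+23,1]))
E
```

```text
t 14.45 z mm 264.04 xy [0.4752 0.0562] yaw -9.98 F tool [-1.749  -0.7129 -7.1869] T tool [-0.0493 -0.6874  0.0245] q7 -1.425 w 0.0104
scene 0.02 22.5 155 155 155 158 159 155 155 155 158 156 156 144 108 64 50 46 42 41 41 38 36 35 33 30 27 28 25 25 25 23 34 89 148 167 167 168 168 167 167 168 168 168 168 169 169
scene 0.03 21.7 157 154 155 158 155 158 158 158 159 159 156 152 118 68 46 43 39 36 31 29 26 25 23 23 22 22 21 21 22 29 78 140 167 169 169 169 169 170 170 170 169 170 171 170 170
scene 0.04 22.0 154 155 157 158 155 157 157 161 160 159 158 157 137 88 47 32 27 30 42 61 76 95 84 66 88 93 76 57 32 21 49 121 163 170 169 169 169 170 169 168 169 169 170 170 170
scene 0.06 21.6 160 161 161 167 168 169 169 170 169 170 170 161 126 101 111 139 160 170 171 171 173 162 131 150 172 179 184 176 121 65 114 160 170 168 168 168 169 168 169 169 169 169 168 168 168
scene 0.065 21.7 168 167 168 168 169 169 170 170 170 168 170 168 159 148 141 136 160 169 173 176 178 171 155 160 175 182 179 180 167 140 155 167 169 169 168 169 168 169 168 168 166 168 169 167 167
scene 0.07 21.9 169 169 169 170 170 169 1
[... 949 characters left out ...]
97 132 139 138 140 137 138 136 131 119 126 134 133 134 134 137 137 133 120 123 134 134 134 134 134 134 134 132 133 134 135
side 0.065 21.7 134 135 135 136 136 137 135 134 134 129 91 44 45 93 120 137 139 137 134 133 133 133 133 133 133 134 133 134 134 133 132 130 122 131 137 133 134 133 134 134 133 133 133 135 136
side 0.07 22.0 136 135 136 135 136 135 135 135 134 133 115 67 39 86 119 137 136 135 133 131 132 133 133 133 134 133 131 133 134 133 133 132 134 138 138 134 134 134 135 134 133 133 134 133 136
side 0.075 22.4 136 136 135 137 136 136 135 132 133 135 130 105 77 98 109 132 134 133 133 131 132 133 133 134 136 131 114 115 129 133 133 132 134 138 138 137 137 135 135 134 133 133 134 135 136
```

The cap is on the shoulder: z is back to the screwed-home height and Fz is about 7 N. I'll ease the load, then release it.

```bash
python3 -m handwheel '[{"wx":0,"wy":0,"wz":0,"x":-0.01,"y":0,"z":-0.005,"hand":1},{"wx":0,"wy":0,"wz":0,"x":0,"y":0,"z":0,"hand":1}]' 20 >/dev/null; python3 st.py
python3 -m handwheel '[{"wx":0,"wy":0,"wz":0,"x":0,"y":0,"z":0,"hand":0.82},{"wx":0,"wy":0,"wz":0,"x":0,"y":0,"z":0,"hand":0.8},{"wx":0,"wy":0,"wz":0,"x":0,"y":0,"z":0,"hand":0.7},{"wx":0,"wy":0,"wz":0,"x":0,"y":0,"z":0,"hand":0.65}]' >/dev/null; python3 st.py
```

```text
t 15.0 z mm 264.04 xy [0.475  0.0563] yaw -9.98 F tool [-2.1744  0.4324 -5.6344] T tool [-0.0956 -0.383   0.0354] q7 -1.426 w 0.0106
t 15.5 z mm 263.44 xy [0.4747 0.0564] yaw -9.98 F tool [-0.4103 -0.5484 -0.5335] T tool [-0.0387  0.0113  0.013 ] q7 -1.426 w 0.0298
```

```bash
python3 -m handwheel '[{"wx":0,"wy":0,"wz":0,"x":0,"y":0,"z":-0.1,"hand":0.5},{"wx":0,"wy":0,"wz":0,"x":0,"y":0,"z":-0.4,"hand":0.4},{"wx":0,"wy":0,"wz":0,"x":0,"y":0,"z":-0.8,"hand":0.2},{"wx":0,"wy":0,"wz":0,"x":0,"y":0,"z":-0.9,"hand":0},{"wx":0,"wy":0,"wz":0,"x":0.9,"y":0,"z":-0.5,"hand":0},{"wx":0,"wy":0,"wz":0,"x":0.9,"y":0,"z":0,"hand":0},{"wx":0,"wy":0,"wz":0,"x":0,"y":0,"z":0,"hand":0},{"wx":0,"wy":0,"wz":0,"x":0,"y":0,"z":0,"hand":0}]' >/dev/null; python3 st.py
python3 - <<'E'
from h import *
np.set_printoptions(precision=4,suppress=True)
R={}
for n in("scene","side","wrist"):
    im=robot.grab_frame(n);C=cam(n);h=cv2.cvtColor(im,cv2.COLOR_BGR2HSV)
    fs=find(n,"wing_cap");print(n,[(b[0],round(b[1]),round(b[2]),atz(C,b[1:],.085)) for b in fs]);
    # brass blob near the post vs. synthetic blob of a seated cap at hypothesised places
    X=np.array(proj(C,(.4745,.0575,.085)));B=45 if n!="wrist" else 90
    lo=np.maximum((X-B).astype(int),0);c=h[lo[1]:lo[1]+2*B,lo[0]:lo[0]+2*B]
    m=((c[...,0]>=19)&(c[...,0]<32)&(c[...,1]>120)&(c[...,2]>60)).astype(np.uint8)
    N,L,st,ce=cv2.connectedComponentsWithStats(m)
    for i in range(1,N):
        if st[i,4]>40: print("  blob",st[i],ce[i]+lo, "rel pred",ce[i]+lo-X)
    print("  pred rim/top",proj(C,(.4745,.0575,.055)),proj(C,(.4745,.0575,.12)))
E
```

```text
t 16.5 z mm 371.91 xy [0.5451 0.0436] yaw -10.02 F tool [-0.4721 -0.2596 -0.066 ] T tool [-0.0313 -0.0082  0.0274] q7 -1.45 w 0.0855
scene [(0.71, 288, 154, array([0.4758, 0.055 , 0.085 ]))]
  blob [ 39  29  14  28 204] [290.5735 150.8039] rel pred [ 1.3913 -2.8554]
  pred rim/top [np.float64(288.30999788837215), np.float64(161.81499637906973)] [np.float64(290.2543447036963), np.float64(143.6339623199985)]
side [(0.89, 275, 342, array([0.5768, 0.3324, 0.085 ])), (0.82, 335, 215, array([0.4727, 0.0571, 0.085 ])), (0.52, 267, 134, array([ 0.6336, -0.1804,  0.085 ])), (0.39, 179, 210, array([0.7932, 0.0787, 0.085 ]))]
  blob [35 33 27  8 49] [337.7959 206.3469] rel pred [ 3.4861 -9.0262]
  pred rim/top [np.float64(332.23352457619086), np.float64(224.15623344866287)] [np.float64(336.87062036895793), np.float64(204.54072326073526)]
wrist [(0.96, 255, 250, array([0.4755, 0.0558, 0.085 ])), (0.68, 35, 182, array([0.5882, 0.2557, 0.085 ])), (0.59, 255, 213, array([0.5179, 0.048 , 0.085 ]))]
  blob [  73   64   38   72 1621] [254.4676 253.9161] rel pred [0.7336 2.9249]
  pred rim/top [np.float64(253.79891868946646), np.float64(237.52816170783342)] [np.float64(253.64024128321165), np.float64(270.42868014763997)]
```

```bash
python3 -c "
from workcell import robot
print(robot.finish_job())"
```

```text
the job is handed in; nothing more can be done
None
```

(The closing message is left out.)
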